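# Load the block and index the keeper of a holding fixture

### The job

Lay the cork block flat and fully down in the pocket of the holding fixture and let go of it. Then pull the spring plunger up by its black knob, slide the section it sits on along the rail to the next hole, so that its tongue reaches over the block, and let the pin drop fully home in that hole. Finish still gripping the knob with the pin home; do not let go, and leave the pliers, the flat tin and the bottle where they are.

Things in the scene. Friction and masses are not known exactly. Their poses are not given: they have to be found in the camera images.
- fixture: Fixed holding fixture on the bench behind the grinder: aluminium base plate 116 x 250 mm, top 8 mm above the bench, carrying a pocket and a rail. Origin: on the bench under the pocket's centre; x along the pocket's long side, y along the rail, pointing from the pocket to the rail, z up.
- pocket (a point): Middle of the pocket floor, 8 mm above the bench, fixture's axes. Clear space 96 mm (x) by 62 mm (y) inside 5 mm steel walls, upright to 17 mm above the bench, then flaring outward 5 mm up to 26 mm. Along the long sides the walls are 20 mm pieces at the corners only: a 52 mm gap in the middle of each for the fingers.
- hole1 (a point): The next hole: mouth of the middle hole in the rail top, 36 mm above the bench. The rail is a steel tube 24 mm wide along the fixture's y, at x = +5 mm, y = 59 to 199 mm, with three 11 mm holes at y = 165 (start), 120 (next) and 75 mm (last).
- cork_block: Plain brown cork block, 58 x 92 x 28 mm, 60 g, loose on the bench right of the grinder. Origin: centre of its underside; x along the 58 mm width, y along the 92 mm length. It lies in the pocket with its length along the fixture's x, either way round; its top is then 36 mm above the bench, 3.5 mm under the tongue's level.
- slide (a joint): Position of the sliding section on the rail (m): about 0 at the start, pin in the hole farthest from the pocket; grows towards the pocket (fixture's -y). 0.045: pin over the next hole; 0.090: over the last. About 1.5 N of friction; with the pin home 1.5 mm of play either way.
- plunger (a joint): Lift of the plunger (m): 0 home (in a hole), 0.018 fully up. The pin (8 mm, round foot) goes 10 mm into the rail, so from 0.011 up the section is free to slide; let down between holes it rides on the rail top. A spring pushes it down with 4 N at 0, rising to 6.5 N at 0.012.
- knob: Black round pull knob of the plunger, 24 mm diameter, 22 mm tall, axis upright, moves with the plunger and the section. Origin: centre of its underside, 52 mm above the bench with the pin home; the section under it is a dark steel sleeve 36 mm long along the rail, 38 mm wide, top 43 mm above the bench (brass bush to 51 mm).
- knob_grip (a point): Centre of the knob, 63 mm above the bench with the pin home: where to grip it, straight from above.
- tongue_tip (a point): End of the steel tongue, an 18 x 6 mm bar fixed to the section and running beside the rail towards the pocket, 32 mm to the fixture's -x side of the knob axis. The end is 108 mm ahead of that axis, underside 39.5 mm above the bench: 57 mm from the pocket's centre along y at the start, 12 mm at the next hole, over the block.
- pliers_red_1: Red-handled pliers lying on the bench right of the grinder, nearer the robot, 57 x 172 x 12 mm; leave alone.
- flux_tin: Low round tin, 60 mm diameter, 35 mm tall, on the bench right of the fixture; leave alone.
- oil_bottle: White bottle with red cap, 55 mm diameter, 160 mm tall, standing left of the fixture; leave alone.
There are look-alikes about, which are no part of the job. There is more than one size of the cork_block; the one meant has the size given above.

How it is judged:
By the outcome, as a careful person would: the job done as asked, in the order asked, and still so for the second after the job is handed in, while the arm keeps its last pose, push and grip.
It also fails if it takes over 59 s, if anything falls off the work surface, if the arm or the gripper's body presses on something with over 40 N, if the wrist force passes 120 N, or if a joint passes its speed limit or range.

### The arm

A 6-joint arm with a two-finger parallel gripper is mounted at the origin on a cart in front of the work surface, level with it; the furniture and walls round the work are solid. World frame = base frame: x ahead of the robot, y to its left, z up, the work surface at z = 0. Lengths are in m, angles in rad, forces in N, time in s.
With the tool pointing down it reaches from about 0.4 to 0.925 m from the base axis. Payload 3.4 kg.
Tool frame: the origin (TCP) lies between the finger pads, 19 mm behind the fingertips; this is the grasp point; y points along the fingers, z is the direction in which the jaws open and shut, and the axes are right-handed (so a half turn about y gives the same grasp; the last joint's range is limited). The gripper opens to 85 mm and grips with 20 to 120 N. Pads are 22 mm wide; open, the fingers measure 114 mm over their backs; the gripper's body (76 mm by 85 mm) begins 54 mm behind the grasp point. The pads swing forward as they close: fully open they stand 13 mm farther back than shut.
Start: joints at [1.151, 0.307, 1.506, -0, 1.328, -0.073], TCP at [0.195, 0.541, 0.25] pointing down, gripper open.
Joint ranges: [-3.12, 3.12], [-1.05, 2.28], [0.14, 2.33], [-1.42, 4.57], [0.1, 2.73], [-2.68, 2.68]. Speed limits (rad/s): [2.57, 2.57, 3.14, 3.14, 3.14, 3.14].

### API

Orientations are given as [roll, pitch, yaw] about the fixed x, y, z axes, in that order (R = Rz(yaw) Ry(pitch) Rx(roll)).
In Python, from cell import arm gives the robot as it stands.
- The arm moves only by the shell command python3 -m inch 'ROWS' [FORCE]. ROWS is JSON, a list that holds one entry, the list of rows, each a list of 5 numbers: the shift along the tool's x, y, z in mm, then the turn about the tool's y in degrees, then the opening, from 0 (shut) to 1 (fully open). A call has 1 to 12 rows; each row is the pose to reach, as a shift and turn from the pose measured when the call began, along the tool's axes at that moment; what a row does not reach only later rows make up. A row lasts 1/8 s, in which the tool goes at most 62.5 mm and 10.7 degrees, less where a joint would pass 70% of its speed; a pose out of reach is approached as far as the arm can. A call with a gripper value outside its range is refused whole. The fingers move at their own pace and stop on an object; FORCE is the grip in N (left out, the last holds). Time passes only in rows, so rows that repeat a pose let the fingers close. It gives the time, the measured TCP pose, the force and the opening at its end, in the units of the state.
- arm.sense(): the state, without advancing time (a new reading comes with each control period).
- arm.read_camera(name): name is "side" or "top" or "wrist"; returns the picture (420x560x3 uint8, blue, green, red); there is no depth.
- arm.camera_info(name): a dict with "mtx" (3x3 intrinsics, pixels), "R" (3x3) and "t" (3): a world point X has camera coordinates R X + t; the wrist camera has in their place "mount" (4x4, takes a point from camera to tool coordinates, whose origin is the TCP and whose axes are the tool frame's). Camera axes: x right, y down, z forward; pixel columns grow to the right and rows downward; lengths in m; the calibration is good to about 2 mm. A picture is of the moment at which its call begins: read the wrist's pose just before it. camera_info takes no time and is no camera call.
- arm.hand_in(): hands the job in, once; it reports no verdict.
The state is a dict: "time": time; "joint_pos": joint angles; "joint_velocities": joint speeds; "tau": joint torques, N m; "ee_pos": TCP position; "tcp_rot": TCP orientation; "force": force on the tool from outside, world axes, zero at the start; "wrist_torque": the same for the moment, N m; "finger_gap": finger opening in m.
Only numpy, scipy, OpenCV 4.12 (cv2) and the standard library are available. Lean on these libraries where they do the work, as an engineer would, in place of code of your own. Each camera call takes 0.05 s, during which the arm holds its last target. There are 200 camera calls.

## Working session

There is one attempt and no reset: what is moved stays moved. The work goes in short steps, Python scripts to look and compute and a shell command to move; the robot and the scene stay as the last step left them, time stands still between calls to the robot, and variables do not carry over. Pictures are saved under pics/ and viewed, about 8 in all and at most 12, crops included, and the job is handed in when it is done.

```bash
mkdir -p pics; ls; python3 - <<'E'
from cell import arm
import cv2, numpy as np
np.set_printoptions(precision=4,suppress=True)
s=arm.sense(); print(s)
for n in("top","side","wrist"):
    im=arm.read_camera(n); cv2.imwrite(f"pics/{n}0.png",im)
    i=arm.camera_info(n); print(n,{k:np.round(np.array(v),4).tolist() for k,v in i.items() if k!='name'})
E
```

```text
pics
{'time': 0.0, 'joint_pos': array([ 1.1505,  0.3075,  1.5076,  0.    ,  1.3284, -0.0735]), 'joint_velocities': array([-0.0007, -0.0014, -0.0003,  0.0001,  0.0003,  0.0011]), 'tau': array([  0.0009, -45.7548, -25.1925,  -0.0002,   0.0134,   0.    ]), 'ee_pos': array([0.1952, 0.5402, 0.2491]), 'tcp_rot': array([-1.5727,  0.0002, -0.3468]), 'force': array([-0.5368, -0.0472, -0.3596]), 'wrist_torque': array([-0.0483, -0.0118,  0.0437]), 'finger_gap': 0.08544674746759456}
top {'mtx': [[474.9844, 0.0, 271.2276], [0.0, 474.9844, 215.5896], [0.0, 0.0, 1.0]], 'R': [[-0.0031, -1.0, 0.0024], [-0.996, 0.0029, -0.0894], [0.0894, -0.0027, -0.996]], 't': [0.0528, 0.505, 1.0858]}
side {'mtx': [[459.992, 0.0, 277.8796], [0.0, 459.992, 214.382], [0.0, 0.0, 1.0]], 'R': [[-0.9948, -0.1003, -0.0168], [-0.0324, 0.4698, -0.8822], [0.0964, -0.8771, -0.4706]], 't': [0.5101, 0.0481, 1.063]}
wrist {'mtx': [[293.9734, 0.0, 277.798], [0.0, 293.9734, 208.7247], [0.0, 0.0, 1.0]], 'mount': [[0.0001, 0.9596, 0.2812, -0.0711], [-0.0005, -0.2812, 0.9596, -0.1242], [1.0, -0.0002, 0.0004, -0.0004], [0.0, 0.0, 0.0, 1.0]]}
```

View pics/top0.png

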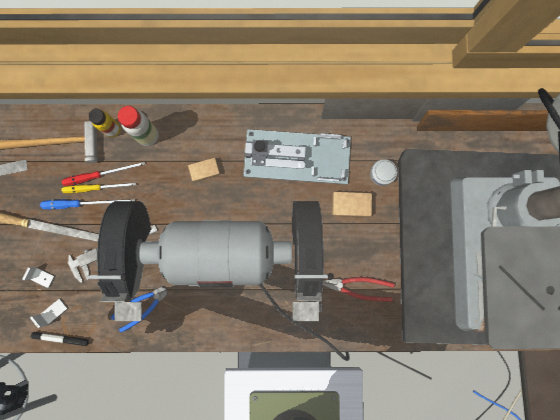

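View pics/side0.png

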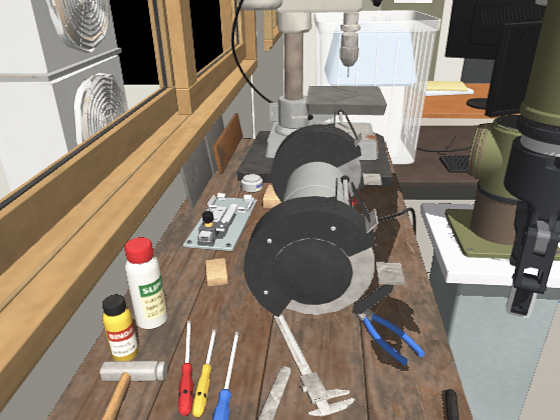

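The top view shows the fixture at about (297,157), with the pocket on its right end at (332,157) and the knob at (260,147). The cork look-alikes are a large block right of the grinder at (352,203) and a smaller one left of the fixture at (204,169). The tan hammer handle at (40,143) is no block. By the description I choose (352,203), and I'll check its size in a close crop.

```bash
cat > h.py <<'E'
import cv2, numpy as np
from cell import arm
from scipy.spatial.transform import Rotation as Ro
np.set_printoptions(precision=4,suppress=True)
def cast(n,uv,z,s=None):
    i=arm.camera_info(n);K=np.array(i['mtx'])
    d=np.linalg.inv(K)@[uv[0],uv[1],1]
    if n=='wrist':
        M=np.array(i['mount']);T=Ro.from_euler('xyz',s['tcp_rot']).as_matrix()
        o=T@M[:3,3]+s['ee_pos'];d=T@M[:3,:3]@d
    else:
        R=np.array(i['R']);o=-R.T@np.array(i['t']);d=R.T@d
    return o+d*(z-o[2])/d[2]
def shift(s,target,yaw=None):
    "world target -> tool shift mm"
    T=Ro.from_euler('xyz',s['tcp_rot']).as_matrix()
    return 1000*T.T@(np.array(target)-s['ee_pos'])
E
python3 - <<'E'
from h import *
im=cv2.imread('pics/top0.png')
hsv=cv2.cvtColor(im,cv2.COLOR_BGR2HSV)
for (u,v) in((352,203),(204,169)):
    print(hsv[v,u])
    m=cv2.inRange(hsv,hsv[v,u].astype(int)-[6,45,40],hsv[v,u].astype(int)+[6,45,50])
    n,l=cv2.connectedComponents(m); m=(l==l[v,u]).astype('uint8')
    c=max(cv2.findContours(m,0,2)[0],key=cv2.contourArea)
    p=np.array([cast('top',q[0],0.028)[:2] for q in c],dtype=np.float32)
    r=cv2.minAreaRect(p);print(r, cv2.boundingRect(c))
# tool axes
s=arm.sense();print(Ro.from_euler('xyz',s['tcp_rot']).as_matrix())
c=cv2.resize(im[115:235,230:410],None,fx=4.4,fy=4.4,interpolation=cv2.INTER_CUBIC);cv2.imwrite('pics/crop1.png',c)
for uv in((332,157),):print(cast('top',uv,.008))
E
```

```text
[ 18  89 221]
((0.5321746468544006, -0.1362430602312088), (0.08892089128494263, 0.05308109149336815), 87.09160614013672) (333, 192, 39, 24)
[ 18  93 219]
((0.6150360703468323, 0.21056024730205536), (0.03916483372449875, 0.0644361600279808), 16.023191452026367) (188, 158, 31, 23)
[[ 0.9405 -0.0006  0.3399]
 [-0.3399 -0.0014  0.9405]
 [-0.0001 -1.     -0.0016]]
[ 0.6467 -0.0946  0.008 ]
```

View pics/crop1.png

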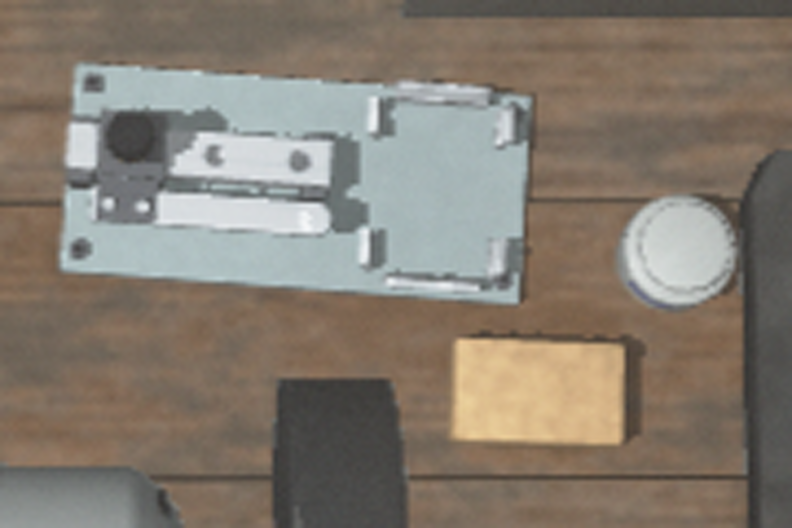

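The crop shows the chosen block at (540,390), which measures 89 x 53 mm against 92 x 58, so it is the right one; the other is 64 x 39. The pocket is at (440,185), the knob at (132,136), and the open holes at (213,157) and (300,162).

```bash
python3 - <<'E'
from h import *
P=lambda x,y,z:cast('top',(230+(x+.5)/4.4-.5,115+(y+.5)/4.4-.5),z)
C=[P(*q,.008) for q in((78,65),(533,95),(520,300),(62,270))]
print('plate',np.array(C)); print([np.linalg.norm(C[i]-C[i-1]) for i in range(4)])
h1=P(213,157,.036);h2=P(300,162,.036);k=P(132,136,.074)
print('holes',h1,h2,np.linalg.norm(h1-h2),'knob',k,np.linalg.norm((k-h1)[:2]))
fy=((C[0]-C[1])+(C[3]-C[2]));fy=fy[:2]/np.linalg.norm(fy[:2]);fx=np.array([fy[1],-fy[0]])
print('yaw fy deg',np.degrees(np.arctan2(fy[1],fy[0])))
print('pocket from holes',h1[:2]-120*.001*fy-.005*fx,h2[:2]-75*.001*fy-.005*fx,k[:2]-.165*fy-.005*fx)
# long side wall pieces tops
w=[P(*q,.026)[:2] for q in((379,115),(505,125),(495,255),(367,247))];print('walls mean',np.mean(w,0), 'plate mid x proj',np.mean(C,0))
for z in(.15,.22):print('wheel',z,cast('top',(322,250),z),cast('top',(310,201),z))
print('bottle',cast('top',(130,117),.16),'tin',cast('top',(384,171),.035))
print(shift(arm.sense(),(0.25,0.45,0.42)),shift(arm.sense(),(0.53,-0.15,0.30)))
E
```

```text
plate [[ 0.7146  0.108   0.008 ]
 [ 0.6973 -0.1403  0.008 ]
 [ 0.5843 -0.1313  0.008 ]
 [ 0.6014  0.1165  0.008 ]]
[np.float64(0.11355181512557207), np.float64(0.2488960277125251), np.float64(0.1133612694361619), np.float64(0.2483061176070337)]
holes [0.6569 0.0349 0.036 ] [ 0.6541 -0.0112  0.036 ] 0.04621665721413417 knob [0.6592 0.0771 0.074 ] 0.04218894061898835
yaw fy deg 86.03385384100235
pocket from holes [ 0.6436 -0.0844] [ 0.6439 -0.0857] [ 0.6428 -0.0872]
walls mean [ 0.6435 -0.0847] plate mid x proj [ 0.6494 -0.0118  0.008 ]
wheel 0.15 [ 0.4225 -0.0523  0.15  ] [ 0.5238 -0.0288  0.15  ]
wheel 0.22 [ 0.4214 -0.0447  0.22  ] [ 0.5154 -0.0228  0.22  ]
bottle [0.6995 0.3447 0.16  ] tin [ 0.6075 -0.2116  0.035 ]
[  82.1612 -170.6181  -66.5953] [ 549.4419  -49.9244 -535.5109]
```

```bash
python3 -m inch '[[[0,-60,0,0,1],[0,-120,0,0,1],[20,-170,-10,0,1],[75,-170,-40,6,1],[130,-170,-72,12,1],[185,-170,-104,18,1],[240,-170,-136,24,1],[274,-170,-156,30,1],[308,-170,-203,36,1],[343,-170,-251,42,1],[377,-170,-298,48,1],[411,-170,-345,54,1]]]' 40
python3 - <<'E'
from h import *
s=arm.sense();print(s['joint_pos'],s['ee_pos']);z=Ro.from_euler('xyz',s['tcp_rot']).as_matrix()[:,2];print(np.degrees(np.arctan2(z[1],z[0])))
print(shift(s,(.555,-.15,.30)))
E
```

```text
time: 1.65
ee_pos: [0.4647, 0.0746, 0.4196]
tcp_rot: [-1.572, -0.001, -1.293]
force: [1.2, 0.8, 0.7]
finger_gap: 0.0856
[ 0.0703  0.0671  1.3992 -0.0013  1.6762 -0.208 ] [0.4647 0.0746 0.4196]
15.93813302396833
[240.6031 119.8411  25.3131]
```

```bash
python3 - <<'E'
from h import *
print(shift(arm.sense(),(.532,-.146,.25)))
E
python3 -m inch '[[[55,0,0,5,1],[110,10,0,10,1],[165,25,1,15,1],[215,60,2,19,1],[230,110,3,19,1],[230,150,3,19,1],[230,160,3,19,1],[230,160,3,19,1]]]'
python3 - <<'E'
from h import *
s=arm.sense();im=arm.read_camera('wrist');cv2.imwrite('pics/w1.png',im)
print(s['joint_pos'],s['ee_pos'],s['force']);z=Ro.from_euler('xyz',s['tcp_rot']).as_matrix()[:,2];print(np.degrees(np.arctan2(z[1],z[0])))
hsv=cv2.cvtColor(im,cv2.COLOR_BGR2HSV);m=cv2.inRange(hsv,(10,55,150),(25,140,255))
m=cv2.morphologyEx(m,cv2.MORPH_OPEN,np.ones((5,5)))
for c in cv2.findContours(m,0,2)[0]:
    if cv2.contourArea(c)>800:
        print(cv2.boundingRect(c));p=np.array([cast('wrist',q[0],.028,s)[:2] for q in c],dtype=np.float32);print(cv2.minAreaRect(p))
E
```

```text
[230.3862 169.8528   4.3501]
time: 2.65
ee_pos: [0.5306, -0.1458, 0.2599]
tcp_rot: [-1.572, -0.001, -1.624]
force: [-0.7, -0.3, 0.2]
finger_gap: 0.0858
[-0.344   0.2654  1.5416 -0.0016  1.3355 -0.2904] [ 0.5306 -0.1458  0.2599] [-0.6575 -0.33    0.1507]
-3.046202627554945
(536, 239, 24, 123)
((0.8971975445747375, -0.3413252830505371), (0.03223010152578354, 0.20257176458835602), 12.006901741027832)
(223, 151, 29, 105)
((0.4759986996650696, -0.17246949672698975), (0.13641898334026337, 0.031600113958120346), 89.91256713867188)
(138, 121, 72, 137)
((0.4031563997268677, -0.15275081992149353), (0.17452165484428406, 0.06772372126579285), 88.6912841796875)
(67, 113, 54, 87)
((0.3124507963657379, -0.0993288978934288), (0.09985493868589401, 0.06171487271785736), 69.00582122802734)
(192, 97, 50, 49)
((0.4632561504840851, -0.07064199447631836), (0.053409840911626816, 0.05678371340036392), 88.86370086669922)
(393, 55, 53, 226)
((0.700758159160614, -0.15191642940044403), (0.27716028690338135, 0.05778316408395767), 89.96721649169922)
(243, 0, 118, 255)
((0.5639065504074097, -0.09661337733268738), (0.13668768107891083, 0.2888020873069763), 0.08114847540855408)
```

View pics/w1.png

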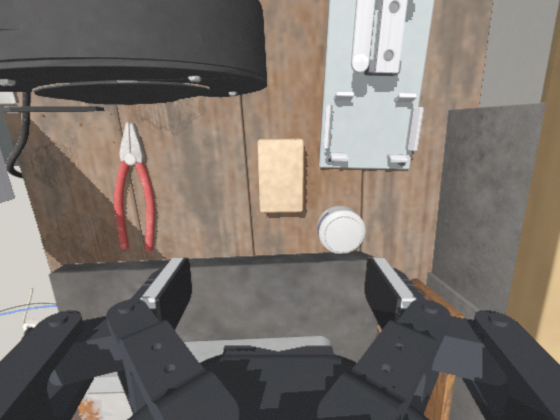

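The wrist view shows the block with top-face corners at about (258,141), (302,139), (303,211) and (261,212), clear of the wheel. The tin is at (341,231), the pliers at (133,190) and the pocket at (372,130).

```bash
python3 - <<'E'
from h import *
s=arm.sense()
im=cv2.imread('pics/w1.png');hsv=cv2.cvtColor(im,cv2.COLOR_BGR2HSV)
m=cv2.inRange(hsv,(10,50,185),(28,150,255));m[:,:250]=0;m[:,312:]=0;m[:130]=0;m[220:]=0
m=cv2.morphologyEx(m,cv2.MORPH_OPEN,np.ones((3,3)))
c=max(cv2.findContours(m,0,2)[0],key=cv2.contourArea);print(cv2.boundingRect(c))
p=np.array([cast('wrist',q[0],.028,s)[:2] for q in c],dtype=np.float32);r=cv2.minAreaRect(p);print(r)
q=np.array([cast('wrist',q,.028,s)[:2] for q in((258,141),(302,139),(303,211),(261,212))]);print(q,q.mean(0))
pk=np.array([cast('wrist',q,.026,s)[:2] for q in((344,95),(407,97),(398,159),(339,157))]);print('pocket',pk.mean(0))
print(shift(s,(*r[0],.025)))
E
```

```text
(257, 139, 47, 73)
((0.5352381467819214, -0.1385294497013092), (0.08933501690626144, 0.0550042986869812), 87.32392883300781)
[[ 0.5113 -0.095 ]
 [ 0.5635 -0.0955]
 [ 0.5621 -0.1846]
 [ 0.5088 -0.183 ]] [ 0.5364 -0.1395]
pocket [ 0.6464 -0.0872]
[ -8.0749 236.0997   3.1438]
```

```bash
python3 -m inch '[[[-2,50,2,0,1],[-2,100,2,0,1],[-2,150,2,0,1],[-2,190,2,0,1],[-2,220,2,0,1],[-2,234,2,0,1],[-2,234,2,0,1]]]'
python3 -m inch '[[[0,0,0,0,0.5],[0,0,0,0,0.5],[0,0,0,0,0.4],[0,0,0,0,0.4],[0,0,0,0,0.4],[0,0,0,0,0.4]]]' 40
```

```text
time: 3.58
ee_pos: [0.5347, -0.1446, 0.0277]
tcp_rot: [-1.569, -0.002, -1.623]
force: [-0.1, -0.4, -0.2]
finger_gap: 0.085
time: 4.32
ee_pos: [0.5361, -0.1451, 0.0294]
tcp_rot: [-1.565, -0.003, -1.623]
force: [-0.0, 0.1, 4.4]
finger_gap: 0.054
```

```bash
python3 -m inch '[[[0,-20,0,0,0.4],[0,-60,0,0,0.4],[0,-100,0,0,0.4],[0,-100,0,0,0.4]]]'
python3 - <<'E'
from h import *
s=arm.sense();im=arm.read_camera('wrist');cv2.imwrite('pics/w2.png',im)
z=Ro.from_euler('xyz',s['tcp_rot']).as_matrix()[:,2];print(s['finger_gap'],np.degrees(np.arctan2(z[1],z[0])),shift(s,(.6435,-.085,.15)))
E
```

```text
time: 4.82
ee_pos: [0.5383, -0.1457, 0.1335]
tcp_rot: [-1.556, -0.006, -1.623]
force: [-0.1, -0.7, -0.1]
finger_gap: 0.0537
0.05373750389459678 -3.000701260914983 [-65.997  -15.3894 102.1087]
```

View pics/w2.png

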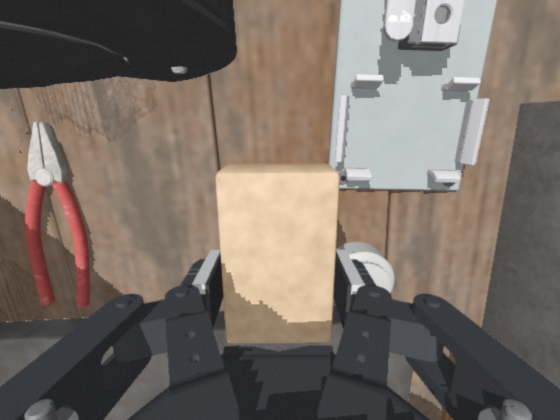

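The block is held between the pads, top face rows about 172 to 342, and the pocket lies free at (405,125). Next I measure the block's offset in the grip.

```bash
python3 - <<'E'
from h import *
s=arm.sense();T=Ro.from_euler('xyz',s['tcp_rot']).as_matrix();zt=s['ee_pos'][2]-.0014
for uv in((221,173),(336,172),(226,342),(332,342)):
    p=cast('wrist',uv,zt,s);print(uv,1000*T.T@(p-s['ee_pos']))
for uv in((370,80),(463,83),(447,176),(358,174)):print(cast('wrist',uv,.026,s))
E
python3 -m inch '[[[-20,-15,30,-10,0.4],[-40,-30,60,-20,0.4],[-60,-30,90,-30,0.4],[-66,-30,102,-40,0.4],[-66,-30,102,-50,0.4],[-66,-30,102,-60,0.4],[-66,-30,102,-70,0.4],[-66,-30,102,-80,0.4],[-66,-30,102,-89,0.4],[-66,-30,102,-89,0.4],[-66,-30,102,-89,0.4]]]'
```

```text
(221, 173) [-50.2685   0.9181 -24.1373]
(336, 172) [-50.604    1.4311  25.1626]
(226, 342) [ 36.8737   1.2937 -26.3682]
(332, 342) [37.4173  1.8642 28.0627]
[ 0.61   -0.0487  0.026 ]
[ 0.6778 -0.0542  0.026 ]
[ 0.6738 -0.1224  0.026 ]
[ 0.603  -0.1169  0.026 ]
time: 6.25
ee_pos: [0.6412, -0.0843, 0.1613]
tcp_rot: [-1.575, -0.009, -0.073]
force: [-1.1, -0.5, -0.3]
finger_gap: 0.054
```

```bash
python3 - <<'E'
from h import *
print(shift(arm.sense(),(.6505,-.0855,.075)))
E

```

```text
[ 8.5896 86.3567 -0.1424]
```

```bash
python3 -m inch '[[[8.5,20,0,0,0.4],[8.5,40,0,0,0.4],[8.5,60,0,0,0.4],[8.5,78,0,0,0.4],[8.5,86,0,0,0.4],[8.5,86,0,0,0.4],[8.5,86,0,0,0.4]]]'
python3 - <<'E'
from h import *
s=arm.sense();im=arm.read_camera('wrist');cv2.imwrite('pics/w3.png',im);cv2.imwrite('pics/t3.png',arm.read_camera('top'))
print(s['ee_pos'],s['tcp_rot'],s['force'])
E
```

```text
time: 7.12
ee_pos: [0.6511, -0.0855, 0.076]
tcp_rot: [-1.575, -0.01, -0.073]
force: [-0.6, -0.4, -0.2]
finger_gap: 0.0539
[ 0.6511 -0.0855  0.076 ] [-1.5751 -0.0102 -0.0726] [-0.5833 -0.3861 -0.2385]
```

View pics/w3.png

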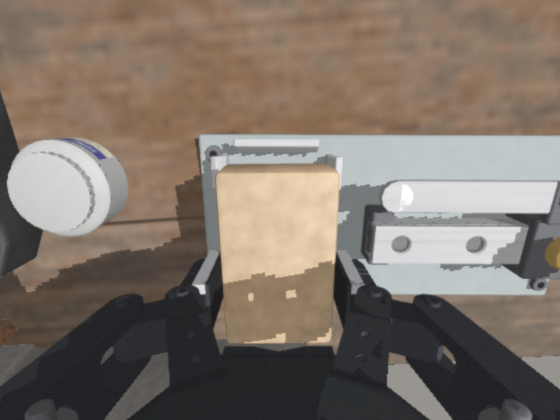

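```bash
python3 - <<'E'
from h import *
s=arm.sense();T=Ro.from_euler('xyz',s['tcp_rot']).as_matrix()
def t(uv,z):return 1000*T.T@(cast('wrist',uv,z,s)-s['ee_pos'])
for uv in((211,156),(228,156),(327,156),(341,156),(277,137),(277,147)):
  print(uv,t(uv,.026),t(uv,.017))
zt=s['ee_pos'][2]-.0014
for uv in((219,172),(337,172),(278,166)):print(uv,t(uv,zt))
im=cv2.imread('pics/w3.png');cv2.imwrite('pics/w3c.png',cv2.resize(im[120:200,180:380],None,fx=4,fy=4,interpolation=cv2.INTER_CUBIC))
E
```

```text
(211, 156) [-52.3593  49.9421 -39.5201] [-51.3841  58.9619 -41.5474]
(228, 156) [-52.3631  49.8981 -29.5464] [-51.3881  58.9157 -31.0569]
(327, 156) [-52.3853  49.6425  28.4402] [-51.4114  58.6468  29.9341]
(341, 156) [-52.3885  49.6064  36.6272] [-51.4147  58.6089  38.5453]
(277, 137) [-63.2024  49.6564  -0.8163] [-62.789   58.6614  -0.8383]
(277, 147) [-57.5533  49.7164  -0.8212] [-56.8472  58.7246  -0.8434]
(219, 172) [-50.8764   0.9718 -25.525 ]
(337, 172) [-50.9072   0.7493  24.9182]
(278, 166) [-53.4593   0.8332  -0.2824]
```

View pics/w3c.png

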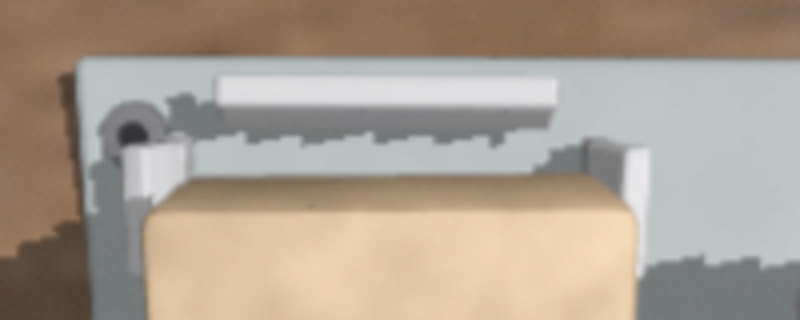

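The crop shows the block just inside the lips: short wall at columns 217–556, rows 76–106, and corner pieces at x of about 123–190 and 590–650. The block sits about 0.7 mm too far towards tool +z and is centred along x within about 1 mm, so I lower it with force checks.

```bash
python3 -m inch '[[[0,8,-0.7,0,0.4],[0,16,-0.7,0,0.4],[0,22,-0.7,0,0.4],[0,26,-0.7,0,0.4],[0,30,-0.7,0,0.4],[0,30,-0.7,0,0.4]]]'
python3 -m inch '[[[0,3,0,0,0.4],[0,5,0,0,0.4],[0,7,0,0,0.4],[0,7,0,0,0.4]]]'
```

```text
time: 7.98
ee_pos: [0.6512, -0.0863, 0.0459]
tcp_rot: [-1.575, -0.01, -0.073]
force: [-0.2, 0.3, -0.7]
finger_gap: 0.0542
time: 8.48
ee_pos: [0.6511, -0.0863, 0.0387]
tcp_rot: [-1.575, -0.01, -0.073]
force: [0.3, -0.2, -0.7]
finger_gap: 0.054
```

```bash
python3 -m inch '[[[0,1,0,0,0.4],[0,1.5,0,0,0.4],[0,2,0,0,0.4],[0,2,0,0,0.4]]]'
```

```text
time: 8.98
ee_pos: [0.6514, -0.0864, 0.0377]
tcp_rot: [-1.575, -0.01, -0.073]
force: [-1.8, -0.8, 5.8]
finger_gap: 0.054
```

Contact comes at 37.7 mm against 37.4 mm expected, so the block is seated. I release and rise straight.

```bash
python3 -m inch '[[[0,0,0,0,0.7],[0,0,0,0,0.8],[0,0,0,0,0.8],[0,0,0,0,0.8],[0,-15,0,0,0.8],[0,-40,0,0,0.8],[0,-80,0,0,0.8],[0,-120,0,0,0.8],[0,-120,0,0,0.8]]]'
python3 - <<'E'
from h import *
s=arm.sense();im=arm.read_camera('wrist');cv2.imwrite('pics/w4.png',im);cv2.imwrite('pics/t4.png',arm.read_camera('top'))
print(s['ee_pos'],s['tcp_rot'],shift(s,(.6592,.0771,.10)))
E
```

```text
time: 10.1
ee_pos: [0.6532, -0.0863, 0.1632]
tcp_rot: [-1.576, -0.02, -0.072]
force: [0.9, 0.2, 0.2]
finger_gap: 0.0684
[ 0.6532 -0.0863  0.1632] [-1.5763 -0.0203 -0.0725] [ -7.1071  62.1629 163.7418]
```

View pics/w4.png

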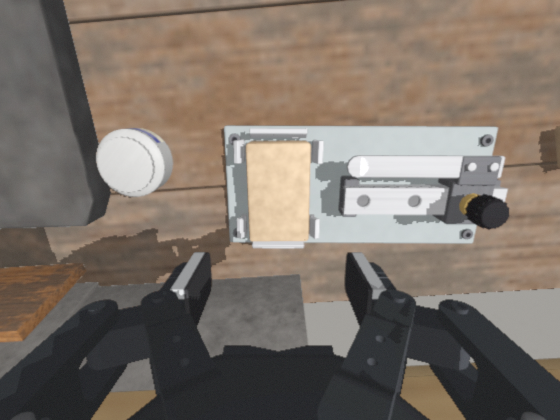

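The wrist view shows the block lying square in the pocket with corners (250,141), (311,142), (308,241), (248,241). The knob is at (488,211), still at the start hole. I check the numbers.

```bash
python3 - <<'E'
from h import *
s=arm.sense()
q=np.array([cast('wrist',u,.036,s)[:2] for u in((250,141),(311,142),(308,241),(248,241))]);print(q.mean(0),[np.linalg.norm(q[i]-q[i-1]) for i in range(4)])
im=cv2.imread('pics/w4.png');m=(im.max(2)<38).astype('uint8')
n,l,st,ce=cv2.connectedComponentsWithStats(m[180:240,455:520])
for i in range(1,n):
    if st[i,4]>60:print(st[i],ce[i]+[455,180])
for uv in((488,211),(493,211)):
    print(cast('wrist',uv,.074,s))
print(shift(s,(.660,.0785,.105)))
E
```

```text
[ 0.6396 -0.0847] [np.float64(0.08869110632558995), np.float64(0.04993190215387775), np.float64(0.08770287412930297), np.float64(0.05438137392514107)]
[ 12  15  28  32 404] [477.1213 208.6485]
[0.6542 0.0692 0.074 ]
[0.6545 0.0729 0.074 ]
[ -2.8959  53.122  164.7686]
```

```bash
python3 -m inch '[[[0,0,50,0,0.8],[-1,5,100,0,0.8],[-3,15,145,0,0.8],[-3,30,163,0,0.8],[-3,45,163,0,0.8],[-3,45,163,0,0.8],[-3,45,163,0,0.8]]]'
python3 - <<'E'
from h import *
s=arm.sense();im=arm.read_camera('wrist');cv2.imwrite('pics/w5.png',im)
print(s['ee_pos'],s['tcp_rot'],shift(s,(.660,.077,.066)))
E
```

```text
time: 11.08
ee_pos: [0.6598, 0.0751, 0.1129]
tcp_rot: [-1.576, -0.012, -0.074]
force: [-0.5, -0.1, 0.4]
finger_gap: 0.0685
[0.6598 0.0751 0.1129] [-1.5758 -0.0118 -0.0744] [-0.4854 46.8634  2.1347]
```

View pics/w5.png

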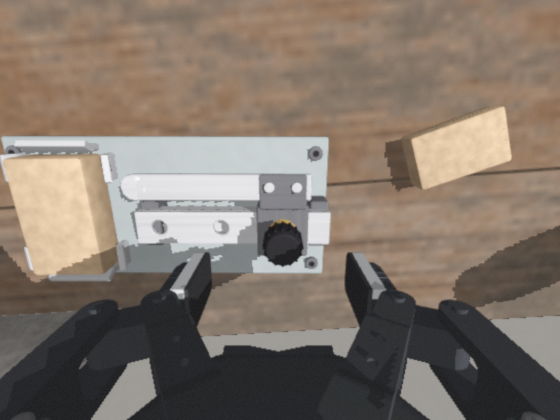

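The knob's top is centred at about (283,243), midway between the fingers.

```bash
python3 - <<'E'
from h import *
s=arm.sense();p=cast('wrist',(283.5,243.5),.074,s);print(p,cast('wrist',(303,243),.074,s)-p,shift(s,(p[0],p[1],.066)))
E
```

```text
[0.6594 0.0782 0.074 ] [0.0005 0.0117 0.    ] [-1.5744 47.3865  3.0986]
```

```bash
python3 -m inch '[[[-1,15,3,0,0.8],[-1,30,3,0,0.8],[-1,40,3,0,0.8],[-1,45,3,0,0.8],[-1,45,3,0,0.8],[-1,45,3,0,0.5],[-1,45,3,0,0.3],[-1,45,3,0,0.15],[-1,45,3,0,0.15],[-1,45,3,0,0.15],[-1,45,3,0,0.15],[-1,45,3,0,0.15]]]' 45
```

```text
time: 12.62
ee_pos: [0.6603, 0.0781, 0.0691]
tcp_rot: [-1.575, -0.014, -0.074]
force: [-0.6, -0.1, 6.0]
finger_gap: 0.0226
```

```bash
python3 -m inch '[[[0,-4,0,0,0.15],[0,-8,0,0,0.15],[0,-12,0,0,0.15],[0,-15,0,0,0.15],[0,-15,0,0,0.15],[0,-15,0,0,0.15]]]' 60
python3 - <<'E'
from h import *
s=arm.sense();fy=np.array([.0692,.9976,0]);print(s['ee_pos'],s['force'],shift(s,s['ee_pos']-.045*fy))
E
```

```text
time: 13.38
ee_pos: [0.6601, 0.0781, 0.084]
tcp_rot: [-1.575, -0.014, -0.074]
force: [2.3, -1.1, -6.8]
finger_gap: 0.0221
[0.6601 0.0781 0.084 ] [ 2.2647 -1.1006 -6.7569] [  0.2322   0.2144 -44.9988]
```

```bash
python3 -m inch '[[[0,0,-8,0,0.15],[0,0,-16,0,0.15],[0,0,-24,0,0.15],[0,0,-32,0,0.15],[0,0,-40,0,0.15],[0,0,-45,0,0.15],[0,0,-45,0,0.15],[0,0,-45,0,0.15]]]'
python3 - <<'E'
from h import *
s=arm.sense();print(s['ee_pos'],s['force'],s['tcp_rot'],shift(s,(.6601-.045*.0692,.0781-.045*.9976,.0691)))
E
```

```text
time: 14.38
ee_pos: [0.6566, 0.0326, 0.0841]
tcp_rot: [-1.576, -0.014, -0.074]
force: [2.6, -1.3, -7.5]
finger_gap: 0.0222
[0.6566 0.0326 0.0841] [ 2.6465 -1.3102 -7.531 ] [-1.5764 -0.0137 -0.0744] [ 0.1122 15.0387  0.7168]
```

```bash
python3 -m inch '[[[0,3,0.5,0,0.15],[0,6,0.5,0,0.15],[0,9,0.5,0,0.15],[0,12,0.5,0,0.15],[0,15,0.5,0,0.15],[0,16,0.5,0,0.15],[0,16,0.5,0,0.15]]]'
python3 - <<'E'
from h import *
s=arm.sense();print(s['ee_pos'],s['force']);cv2.imwrite('pics/side6.png',arm.read_camera('side'));cv2.imwrite('pics/w6.png',arm.read_camera('wrist'))
E
```

```text
time: 15.25
ee_pos: [0.6569, 0.0331, 0.0692]
tcp_rot: [-1.576, -0.014, -0.074]
force: [-2.2, -1.0, 4.4]
finger_gap: 0.022
[0.6569 0.0331 0.0692] [-2.2244 -1.0024  4.4035]
```

View pics/w6.png

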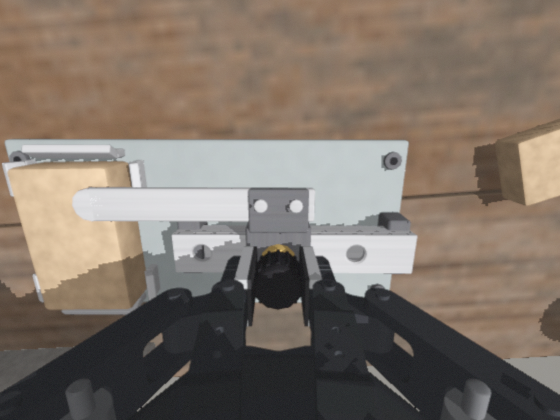

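The wrist view shows the tongue reaching over the block at (90,203). The start hole (356,253) and last hole (200,252) are open and the section is over the middle one. TCP height is back at the home value, 69.2 against 69.1 mm. A short sideways nudge should confirm the pin is caught.

```bash
python3 -m inch '[[[0,0,-1.5,0,0.15],[0,0,-3,0,0.15],[0,0,-3,0,0.15],[0,0,-3,0,0.15]]]'
python3 -m inch '[[[0,0,1.5,0,0.15],[0,0,3.5,0,0.15],[0,0,5,0,0.15],[0,0,5,0,0.15],[0,0,5,0,0.15]]]'
```

```text
time: 15.85
ee_pos: [0.6567, 0.0312, 0.0692]
tcp_rot: [-1.575, -0.014, -0.075]
force: [-0.8, 5.7, 1.9]
finger_gap: 0.0218
time: 16.48
ee_pos: [0.6569, 0.0349, 0.0692]
tcp_rot: [-1.577, -0.014, -0.074]
force: [-0.7, -4.9, 2.2]
finger_gap: 0.022
```

The section is blocked both ways after about 3 mm in total, so the pin is caught in the hole. I centre it with a light downward push and take a last look.

```bash
python3 -m inch '[[[0,0.5,-1,0,0.15],[0,0.5,-1.8,0,0.15],[0,0.5,-1.8,0,0.15],[0,0.5,-1.8,0,0.15]]]'
python3 - <<'E'
from h import *
a=arm.read_camera('side')[150:290,150:310];cv2.imwrite('pics/f7.png',cv2.resize(a,None,fx=4,fy=4,interpolation=cv2.INTER_CUBIC))
E
```

```text
time: 16.98
ee_pos: [0.6569, 0.0338, 0.0691]
tcp_rot: [-1.576, -0.014, -0.074]
force: [-1.7, 1.5, 5.4]
finger_gap: 0.022
```

View pics/f7.png

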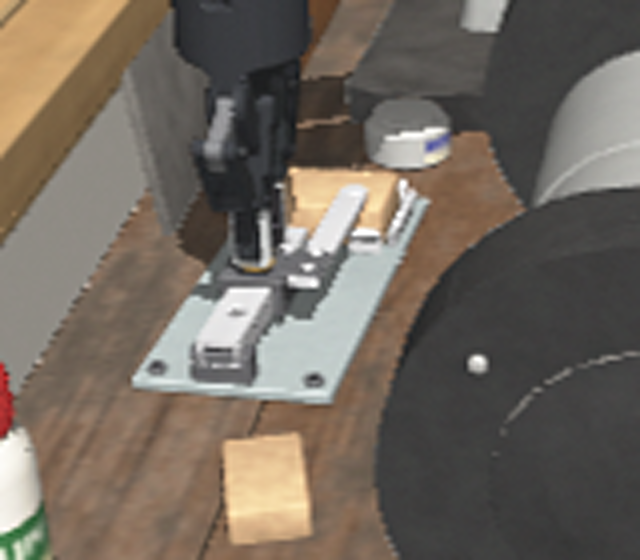

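The side view shows the block level in the pocket at (340,200), the tongue over it at (345,210), the start hole free at (237,312) and the gripper on the knob at (255,260). The tin and bottle are in place.

```bash
python3 -c "from cell import arm;print(arm.hand_in())"
```

```text
the job is handed in; nothing more can be done
None
```

I laid the 58 x 92 mm cork block in the pocket, let go of it, and moved the plunger section to the next hole. The job was handed in at about 17 s of the 59 s, with the gripper still holding the knob and the pin home.

**Block:** It touched bottom with the TCP at 37.7 mm, against 37.4 mm expected. The wrist and side views show it square and flat, with the tongue over it.

**Pin:**
- I pulled the knob up about 15 mm and slid the section about 45 mm.
- The grip height came back to its home value, 69.1 mm before the pull and at the end.
- A nudge each way was blocked at 5–6 N after about 3.7 mm of TCP travel. The stated play is 3 mm.
- The gripper was pressing down with about 5 N at hand-in.

**Other things:** The tin and bottle look unmoved in the last side view. The pliers were not in the last pictures, but the arm stayed clear of them.

**What disagreed:** The top and wrist cameras differed by up to about 6 mm in places, partly because the tool drifted by about 1° of tilt. I relied on relative measurements and contact for the fits. The finger gap also read 54 mm on the 58 mm block and 22 mm on the 24 mm knob.

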